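# File a swatch binder under the desk riser and close the end stop

### The job

A swatch binder has been left standing on the desk beside the low desk riser. Slide the riser's end stop away to make room, slide the binder in under the riser's board next to the two that already stand there, spine outwards like theirs, and fully back against the rear rail; then press the end stop firmly but gently against it until all three stand snug against the side wall with no play, and let go. Leave the other things on the desk where they are.

Things in the scene. Friction and masses are not known exactly. Their poses are not given: they have to be found in the camera images.
- binder: Loose swatch binder to be filed: grey cloth, standing upright on the desk away from the riser, 160 mm long (x), 36 thick (y), 120 high (z), 240 to 460 g. Origin: centre of its underside. The spine (paper label, finger hole) is its -x end and already looks roughly towards the robot. Filed, its x axis points as the riser's x.
- binder_tail (a point): Middle of the binder's +x end face (opposite the spine), 80 mm from its origin, 60 mm up. In the riser frame it lies at x = 140 mm when the binder is fully home.
- rack: Fixed plywood desk riser without a floor: books stand on the desk. Origin on the desk under the middle front edge of its board; x points in (away from the robot), y left, z up. Board x 0 to 130 mm, y -135 to 115, underside 128 mm, top 140 mm up. Left side wall: inner face y = 90, x -10 to 140. Right leg: y -131 to -119, x 20 to 140. A small plant stands on the board (x 90, y 75, top z = 225).
- rack_rail (a point): Middle of the front face of the riser's rear rail, a bar at height 75 to 105 mm, at riser x = 140 mm. A filed binder rests against it; its spine then stands out only 20 mm from under the board (riser x = -20), like the other two, so it cannot be carried home by its middle: it must be regrasped or pushed at the spine.
- endstop (a joint): Steel sliding end stop, value 0 to 0.060 m, growing as it opens to the right (riser -y). Its face is at riser y = 40 mm minus the value; plate 6 mm thick, 102 high, x -20 to 120. Starts too far closed for the binder. All three snug: 0.040 (at most 3.5 mm over). Friction 2 N, stays where left; pushing the books along takes 2 to 5 N more. Press home with about 10 N; never squeeze the binder over 60 N.
- endstop_fin (a point): Centre of the top edge of the end stop's upright grip fin, 125 mm above the desk, in front of the board at riser x = -35 mm, 50 mm right of the stop's face. The fin is 12 mm thick (riser y), 30 mm long (riser x), 123 mm high; a 24 mm high bar joins its foot to the stop plate. Pinch or push it from above.
- book_a: Filed binder next to the left side wall: 160 x 30 x 118 mm high, grey cloth, loose, origin at the centre of its underside, spine (-x) outwards, 1 to 3 mm short of the wall. Must stay filed.
- book_b: Filed binder to the right of book_a: 160 x 24 x 112 mm high, grey cloth, loose, origin at the centre of its underside, 1 to 5 mm from book_a; the new binder goes between it and the end stop. Must stay filed.
- stapler: Bystander: black stapler, 110 x 32 x 38 mm high, origin under its middle.
- mug: Bystander: white mug, 80 mm across, 90 mm high, origin under its middle.
- tape: Bystander: grey tape dispenser, 130 x 50 x 75 mm high, origin under its middle.
- notes: Bystander: block of note paper, 75 x 75 x 30 mm, origin under its middle.
- mouse: Bystander: black computer mouse, about 76 x 62 x 34 mm high, origin under its middle.
- notebook: Bystander: flat notebook, 210 x 150 x 14 mm, origin under its middle.
Mind the look-alikes: they are no part of the job. What is shaped like the book_b but green or yellow is not meant. What is shaped like the binder but yellow is not meant.

How it is judged:
By the outcome, as a careful person would: the job done as asked, in the order asked, and still so for the second after the job is handed in, with the robot touching nothing.
It also fails if it takes over 72 s, if anything falls off the work surface, if the arm or the gripper's body presses on something with over 40 N, if the wrist force passes 120 N, or if a joint passes its speed limit or range.

### The arm

A 6-joint arm with a two-finger parallel gripper is mounted at the origin on the work surface. World frame = base frame: x ahead of the robot, y to its left, z up, the work surface at z = 0. Lengths are in m, angles in rad, forces in N, time in s.
With the tool pointing down it reaches from about 0.275 to 0.975 m from the base axis. Payload 8.4 kg.
Tool frame: the origin (TCP) lies on the centre line of the jaws, within the pads' length; the fingertips stand 22 mm ahead of it and the grasp point (between the pads) lies 3 mm ahead of it (bot.nose_length is the distance from the TCP to the fingertips, in m); y points along the fingers, z is the direction in which the jaws open and shut, and the axes are right-handed (so a half turn about y gives the same grasp; the last joint's range is limited). The gripper opens to 92 mm and grips with 3 to 60 N. Pads are 20 mm wide; open, the fingers measure 128 mm over their backs; the gripper's body (75 mm by 189 mm) begins 69 mm behind the grasp point.
Start: joints at [1.191, 0.353, 1.633, -0, 1.155, -0.002], TCP at [0.231, 0.581, 0.208] pointing down, gripper open.
Joint ranges: [-2.63, 2.63], [-0.92, 2.1], [0.06, 2.66], [-1.3, 4.44], [0, 2.69], [-3.02, 3.02]. Speed limits (rad/s): [2.22, 2.22, 2.79, 3.14, 3.14, 3.14].

### API

Orientations are given as a unit quaternion [w, x, y, z].
In Python, from cell import bot gives the robot as it stands.
- The arm moves only by the tool apply_moves, never from a script. Its argument "deltas" is a list of rows, each an object with "claw": the closure, from -1 (fully open) to 1 (shut); "translation": the shift along the tool's x, y, z in m, a list of three; "twist": the turn, a rotation vector about the tool's x, y, z in rad, a list of three. In form: [{"claw": claw, "translation": [tx, ty, tz], "twist": [ax, ay, az]}, ...]. A call has 1 to 8 rows; each row is the pose to reach, as a shift and turn from the pose commanded when the call began, along the tool's axes at that moment; what a row does not reach only later rows make up. A row lasts 1/8 s, in which the tool goes at most 62.5 mm and 10.7 degrees, less where a joint would pass 70% of its speed; a pose out of reach is approached as far as the arm can. A call with a gripper value outside its range is refused whole. The fingers move at their own pace and stop on an object; "force" is the grip in N (left out, the last holds). Time passes only in rows, so rows that repeat a pose let the fingers close. It gives the time, the measured TCP pose, the force and the opening at its end, in the units of the state.
- bot.observe(): the state, without advancing time (a new reading comes with each control period).
- bot.get_image(name): name is "side" or "top" or "wrist"; returns a dict with "pixels" (420x560x3 uint8, blue, green, red), "depth" (420x560 float32, m along the optical axis (not along the pixel's ray), 0 where there is no reading), "fov_y" (degrees; the focal length in pixels is half the picture's height over the tangent of half this angle, whatever the lens; pixels are square), "cx", "cy" (the principal point, pixels), "cam_to_world" (4x4, takes a point from camera to world coordinates). Camera axes: x right, y up, looking along -z (the intrinsics and any distortion apply to the point x, -y, -z); pixel columns grow to the right and rows downward; lengths in m; the calibration is good to about 2 mm. A picture is of the moment at which its call begins.
- bot.close_job(): hands the job in, once; it reports no verdict.
The state is a dict: "t": time; "joint_positions": joint angles; "qvel": joint speeds; "effort": joint torques, N m; "ee_pos": TCP position; "orientation": TCP orientation; "force": force on the tool from outside, world axes, zero at the start; "moment": the same for the moment, N m; "width": finger opening in m.
Only numpy, scipy, OpenCV 4.12 (cv2) and the standard library are available. Lean on these libraries where they do the work, as an engineer would, in place of code of your own. Each camera call takes 0.05 s, during which the arm holds its last target. There are 200 camera calls.

## Working session

There is one attempt and no reset: what is moved stays moved. The work goes in short steps, Python scripts to look and compute and a tool call to move; the robot and the scene stay as the last step left them, time stands still between calls to the robot, and variables do not carry over. Pictures are saved under pics/ and viewed, about 8 in all and at most 12, crops included, and the job is handed in when it is done.

Besides the shell and the picture viewer there is one more tool, called after "Call:" as name(argument=value, ...) on one line, values as JSON. apply_moves: Moves the arm, as the interface text tells. Its arguments: {"type":"object","properties":{"deltas":{"type":"array"},"force":{"type":"number"}},"required":["deltas"]}

```bash
mkdir -p pics; ls; cat > h.py <<'E'
import numpy as np,cv2
from cell import bot
def cloud(im):
    d=im["depth"];h,w=d.shape;f=h/2/np.tan(np.radians(im["fov_y"])/2)
    v,u=np.mgrid[:h,:w];T=np.array(im["cam_to_world"])
    P=np.stack([(u-im["cx"])/f*d,-(v-im["cy"])/f*d,-d],-1)
    W=P@T[:3,:3].T+T[:3,3];W[d==0]=np.nan;return W
def snap(n,f):
    im=bot.get_image(n);cv2.imwrite(f"pics/{f}.png",im["pixels"]);W=cloud(im);np.save(f"pics/{f}.npy",W);return im,W
E
python3 - <<'E'
from h import *
s=bot.observe();print({k:np.round(v,3) for k,v in s.items()})
for n in("top","side"):
    im,W=snap(n,n+"0");print({k:(v if np.size(v)<3 else np.round(v,3)) for k,v in im.items() if k not in("pixels","depth")})
E
```

```text
pics
{'t': np.float64(0.0), 'joint_positions': array([ 1.191,  0.354,  1.634, -0.   ,  1.155, -0.002]), 'qvel': array([ 0.   , -0.001, -0.001, -0.001,  0.   ,  0.001]), 'effort': array([-1.0000e-03, -5.9385e+01, -3.3421e+01,  7.0000e-02,  2.4000e-02,
       -0.0000e+00]), 'ee_pos': array([0.23 , 0.58 , 0.208]), 'orientation': array([-0.694,  0.695, -0.133,  0.133]), 'force': array([-0.201, -0.521,  0.116]), 'moment': array([ 0.022,  0.05 , -0.04 ]), 'width': np.float64(0.092)}
{'fov_y': 55.32636469081851, 'cx': 273.73379607681176, 'cy': 207.13128270386815, 'cam_to_world': array([[-0.008,  0.991, -0.136,  0.42 ],
       [-1.   , -0.007,  0.011, -0.003],
       [ 0.01 ,  0.136,  0.991,  1.182],
       [ 0.   ,  0.   ,  0.   ,  1.   ]])}
{'fov_y': 56.057170081513874, 'cx': 283.35762415083235, 'cy': 208.93616598768006, 'cam_to_world': array([[ 0.031,  0.854, -0.52 ,  0.04 ],
       [-1.   ,  0.029, -0.011, -0.015],
       [ 0.006,  0.52 ,  0.854,  1.027],
       [ 0.   ,  0.   ,  0.   ,  1.   ]])}
```

View pics/top0.png

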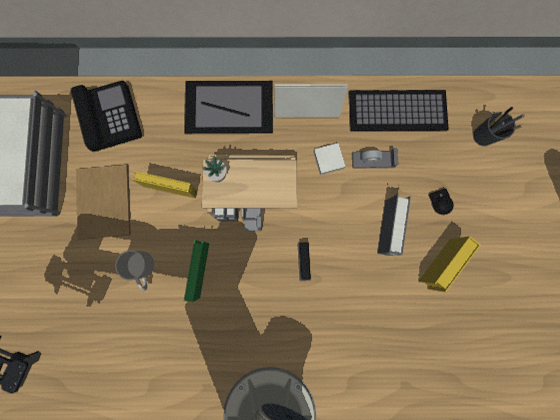

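View pics/side0.png

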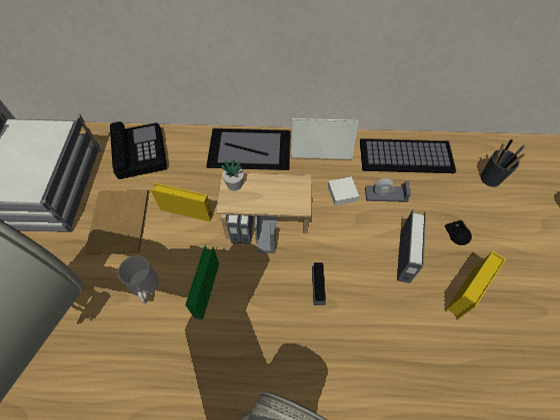

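The loose grey binder is at top px (395,225) and side px (412,245). The look-alikes are yellow at top (450,263) and (165,183), and green at (197,271). The riser board is at (250,182), with the fin near (253,218). Next I'll measure these and check a close crop.

```bash
python3 - <<'E'
from h import *
W=np.load("pics/top0.npy");Ws=np.load("pics/side0.npy")
def rect(W,box,z0,z1):
    u0,v0,u1,v1=box;P=W[v0:v1,u0:u1].reshape(-1,3);P=P[(P[:,2]>z0)&(P[:,2]<z1)]
    c,s,a=cv2.minAreaRect((P[:,:2]*1000).astype(np.float32));print(box,len(P),np.round(c),np.round(s),round(a,1),np.round(np.median(P[:,2]),4));return P
for W_,bb,br,bf in((W,(370,180,420,265),(190,140,310,220),(236,206,275,236)),(Ws,(390,200,435,290),(205,160,325,225),(245,205,285,258))):
    rect(W_,bb,.112,.13);rect(W_,br,.132,.148);rect(W_,bf,.116,.131)
a=cv2.imread("pics/top0.png")[130:280,190:430];b=cv2.imread("pics/side0.png")[165:290,205:445]
cv2.imwrite("pics/crop1.png",np.vstack([cv2.resize(a,(720,450))[:300+150],]))
a=cv2.resize(b,(760,396),interpolation=cv2.INTER_CUBIC);cv2.imwrite("pics/crop2.png",np.clip(a*1.6,0,255))
E
```

```text
(370, 180, 420, 265) 787 [ 518. -350.] [ 38. 160.] 78.9 0.1157
(190, 140, 310, 220) 4189 [627.  50.] [249. 131.] 89.5 0.1401
(236, 206, 275, 236) 45 [538.  48.] [64. 50.] 89.5 0.1244
(390, 200, 435, 290) 793 [ 521. -352.] [ 37. 161.] 79.0 0.1166
(205, 160, 325, 225) 3559 [630.  48.] [250. 134.] 89.4 0.1409
(245, 205, 285, 258) 61 [541.  53.] [90. 52.] 88.8 0.1256[ WARN:0@0.532] global loadsave.cpp:1063 imwrite_ Unsupported depth image for selected encoder is fallbacked to CV_8U.
```

View pics/crop2.png

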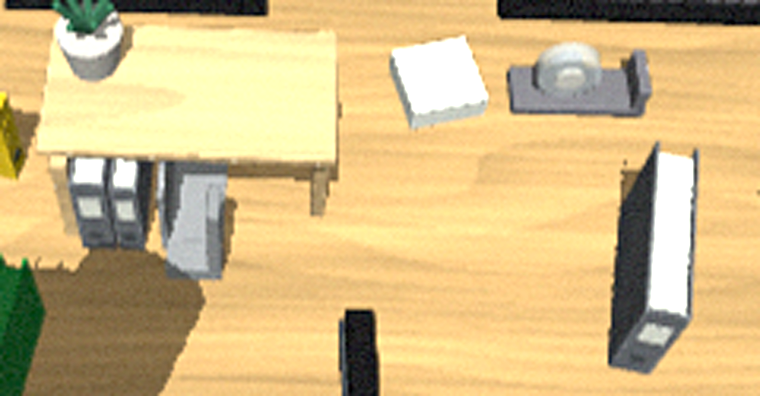

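The crop confirms the binder: grey cloth, with its label at the near end (px 650,335). book_a and book_b are at (95,200) and (130,200), and the fin is at (213,235). Next I'll get the fin and bystander positions and the conversion into tool axes.

```bash
cat >> h.py <<'E'
from scipy.spatial.transform import Rotation as R
RO=np.array([0.5635,0.0595]);RY=np.radians(-0.55)
def r2w(x,y):
    c,s=np.cos(RY),np.sin(RY);return RO+[c*x-s*y,s*x+c*y]
def w2r(P):
    c,s=np.cos(RY),np.sin(RY);d=np.asarray(P)[...,:2]-RO;return np.stack([c*d[...,0]+s*d[...,1],-s*d[...,0]+c*d[...,1]],-1)
def go(p,yaw):
    "tool-frame shift/turn to TCP p, jaw axis at world yaw (deg), mod 180"
    s=bot.observe();q=np.array(s["orientation"]);r=R.from_quat(q[[1,2,3,0]]);M=r.as_matrix()
    best=None
    for k in(0,180):
        a=np.radians(yaw+k);z=np.array([np.cos(a),np.sin(a),0]);y=np.array([0,0,-1.]) if M[2,1]<-.5 else None
        T=np.stack([np.cross(y,z),y,z],1);rv=(r.inv()*R.from_matrix(T)).as_rotvec()
        if best is None or np.linalg.norm(rv)<np.linalg.norm(best):best=rv
    print("pos",np.round(s["ee_pos"],4),"F",np.round(s["force"],1),"w",round(s["width"],4),"t",s["t"],"q6",round(s["joint_positions"][5],2))
    print(" shift",np.round(M.T@(np.array(p)-s["ee_pos"]),4),"twist",np.round(best,4),"| axes x,y,z in world:",np.round(M.T,3).tolist())
E
python3 - <<'E'
from h import *
for n in("top0","side0"):
    W=np.load(f"pics/{n}.npy");Q=W.reshape(-1,3);r=w2r(Q)
    m=(Q[:,2]>.118)&(Q[:,2]<.132)&(r[:,0]<-8)&(r[:,0]>-60)&(abs(r[:,1]+10)<50);print(n,"fin",m.sum(),np.round(np.median(r[m],0),4),np.round(r[m].min(0),4),np.round(r[m].max(0),4))
    m=(Q[:,2]>.08)&(Q[:,2]<.12)&(r[:,0]<-4)&(r[:,0]>-.05)&(abs(r[:,1])<.1);
    if m.any():print("books/stop y hist",np.histogram(r[m,1],bins=np.arange(-.08,.1,.006)))
W=np.load("pics/top0.npy")
for n,(u,v) in dict(stapler=(304,260),green0=(190,298),green1=(203,243),notes=(329,158)).items():print(n,np.round(W[v,u],3))
go([*r2w(-.035,.02),.3],90)
E
```

```text
return _methods._mean(a, axis=axis, dtype=dtype,
  ret = um.true_divide(
Traceback (most recent call last):
ValueError: zero-size array to reduction operation minimum which has no identity
```

```bash
python3 - <<'E'
from h import *
for n in("top0","side0"):
    W=np.load(f"pics/{n}.npy");Q=W.reshape(-1,3);r=w2r(Q)
    m=(Q[:,2]>.116)&(Q[:,2]<.132)&(r[:,0]<-.01)&(r[:,0]>-.06)&(abs(r[:,1]+.01)<.035);print(n,"fin",m.sum(),np.round(np.median(r[m],0),4),np.round(r[m].min(0),4),np.round(r[m].max(0),4))
    m=(Q[:,2]>.09)&(Q[:,2]<.125)&(r[:,0]<-.004)&(r[:,0]>-.05)&(abs(r[:,1])<.1);print(np.round(np.histogram(r[m,1],bins=np.arange(-.08,.1,.006))[0],3).tolist())
W=np.load("pics/top0.npy")
for n,(u,v) in dict(stapler=(304,260),green0=(190,298),green1=(203,243),notes=(329,158)).items():print(n,np.round(W[v,u],3))
go([*r2w(-.035,.02),.3],90)
E
```

```text
top0 fin 43 [-0.0369 -0.0328] [-0.0504 -0.038 ] [-0.0234 -0.0297]
[0, 0, 0, 0, 0, 0, 0, 18, 6, 0, 0, 0, 0, 0, 0, 14, 0, 0, 7, 15, 15, 20, 10, 22, 22, 18, 17, 18, 9]
side0 fin 53 [-0.0365 -0.0358] [-0.049  -0.0413] [-0.0219 -0.0298]
[0, 0, 0, 0, 0, 0, 18, 16, 14, 0, 0, 0, 0, 0, 7, 9, 0, 0, 18, 17, 20, 21, 14, 23, 22, 22, 24, 15, 15]
stapler [ 0.426 -0.1    0.036]
green0 [0.329 0.206 0.108]
green1 [0.473 0.176 0.099]
notes [ 0.724 -0.18   0.031]
pos [0.2304 0.5805 0.2078] F [-0.5  0.3 -0.8] w 0.092 t 0.1 q6 -0.0
 shift [ 0.462  -0.0918 -0.3555] twist [ 1.200e-03 -3.778e-01 -2.000e-04] | axes x,y,z in world: [[0.929, -0.369, -0.0], [-0.0, -0.001, -1.0], [0.369, 0.929, -0.001]]
```

Call:
apply_moves(deltas=[{"claw": 1, "translation": [0.467, -0.042, -0.368], "twist": [0, -0.378, 0]}, {"claw": 1, "translation": [0.467, -0.042, -0.368], "twist": [0, -0.378, 0]}, {"claw": 1, "translation": [0.467, -0.042, -0.368], "twist": [0, -0.378, 0]}, {"claw": 1, "translation": [0.467, -0.042, -0.368], "twist": [0, -0.378, 0]}, {"claw": 1, "translation": [0.467, -0.042, -0.368], "twist": [0, -0.378, 0]}, {"claw": 1, "translation": [0.467, -0.042, -0.368], "twist": [0, -0.378, 0]}, {"claw": 1, "translation": [0.467, -0.042, -0.368], "twist": [0, -0.378, 0]}, {"claw": 1, "translation": [0.467, -0.042, -0.368], "twist": [0, -0.378, 0]}], force=30)

```text
t: 1.1
ee_pos: [0.4807, 0.1488, 0.2436]
orientation: [0.707, -0.707, -0.0, 0.0]
force: [0.9, 0.9, -0.5]
width: 0.0139
```

```bash
python3 - <<'E'
from h import *
go([*r2w(-.035,.006),.25],89.5)
E
```

```text
pos [0.4807 0.1488 0.2436] F [ 0.9  0.9 -0.5] w 0.0139 t 1.1 q6 -1.27
 shift [ 0.0478 -0.0064 -0.083 ] twist [-0.0001  0.009   0.0001] | axes x,y,z in world: [[1.0, 0.0, 0.0], [0.0, 0.0, -1.0], [-0.0, 1.0, 0.0]]
```

Call:
apply_moves(deltas=[{"claw": 1, "translation": [0.048, -0.006, -0.083], "twist": [0, 0.009, 0]}, {"claw": 1, "translation": [0.048, -0.006, -0.083], "twist": [0, 0.009, 0]}, {"claw": 1, "translation": [0.048, -0.006, -0.083], "twist": [0, 0.009, 0]}, {"claw": 1, "translation": [0.048, -0.006, -0.083], "twist": [0, 0.009, 0]}])

```text
t: 1.6
ee_pos: [0.5275, 0.0681, 0.2491]
orientation: [0.707, -0.707, 0.004, -0.003]
force: [0.4, -0.2, -0.2]
width: 0.0003
```

```bash
python3 - <<'E'
from h import *
go([*r2w(-.035,.006),.105],89.5)
im,W=snap("wrist","w1")
E
```

```text
pos [0.5275 0.0681 0.2491] F [ 0.4 -0.2 -0.2] w 0.0003 t 1.6 q6 -1.44
 shift [ 0.0012  0.1441 -0.0023] twist [-0.0003 -0.0004 -0.0011] | axes x,y,z in world: [[1.0, -0.009, -0.001], [-0.001, 0.0, -1.0], [0.009, 1.0, 0.0]]
```

View pics/w1.png

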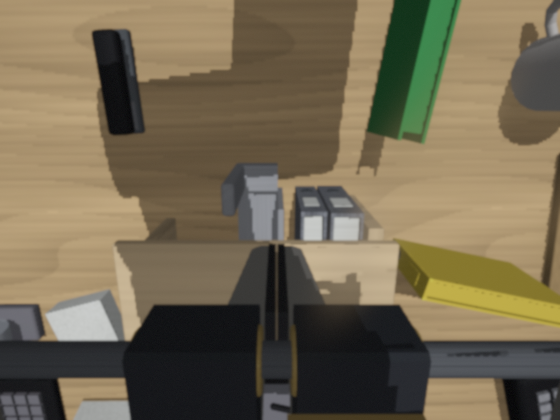

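The wrist view shows the fin at (235,190) and the books at (312,215) and (342,215). The fingers are to the left of the fin in rack terms. Descending.

Call:
apply_moves(deltas=[{"claw": 1, "translation": [0.001, 0.05, -0.002], "twist": [0, 0, 0]}, {"claw": 1, "translation": [0.001, 0.1, -0.002], "twist": [0, 0, 0]}, {"claw": 1, "translation": [0.001, 0.144, -0.002], "twist": [0, 0, 0]}, {"claw": 1, "translation": [0.001, 0.144, -0.002], "twist": [0, 0, 0]}, {"claw": 1, "translation": [0.001, 0.144, -0.017], "twist": [0, 0, 0]}])

```text
t: 2.28
ee_pos: [0.5297, 0.0515, 0.107]
orientation: [0.707, -0.707, 0.002, -0.003]
force: [-0.2, -0.3, 0.6]
width: 0.0004
```

```bash
python3 - <<'E'
from h import *
W=np.load("pics/w1.npy");Q=W.reshape(-1,3);r=w2r(Q)
m=(Q[:,2]>.116)&(Q[:,2]<.132)&(r[:,0]<-.015)&(r[:,0]>-.055)&(abs(r[:,1]+.034)<.03)
print("fin",m.sum(),np.percentile(r[m],[2,50,98],axis=0).round(4).tolist())
m=(Q[:,2]>.09)&(Q[:,2]<.125)&(r[:,0]<-.006)&(r[:,0]>-.03)&(r[:,1]<.1)&(r[:,1]>-.01)
print(np.histogram(r[m,1],bins=np.arange(-.01,.1,.004)))
m=(Q[:,2]>.135)&(Q[:,2]<.145)&(abs(r[:,0])<.02);print("board front x",np.percentile(r[m,0],[1,50]),"y",np.percentile(r[m,1],[.5,99.5]))
go([*r2w(-.035,-.044),.105],89.5)
E
```

```text
fin 469 [[-0.05, -0.039], [-0.0366, -0.0327], [-0.0216, -0.0274]]
(array([  0,   0,   0,   0,   0,  68,  34,   0,   0,   0,  57,  90,  85,
        89,  93,  95,  42, 150,  86, 100, 102,  97, 101,  98,  94,  39,
        47]), array([-0.01 , -0.006, -0.002,  0.002,  0.006,  0.01 ,  0.014,  0.018,
        0.022,  0.026,  0.03 ,  0.034,  0.038,  0.042,  0.046,  0.05 ,
        0.054,  0.058,  0.062,  0.066,  0.07 ,  0.074,  0.078,  0.082,
        0.086,  0.09 ,  0.094,  0.098]))
board front x [-0.00033609  0.00828594] y [-0.13181044  0.114338  ]
pos [0.5297 0.0515 0.107 ] F [-0.2 -0.3  0.6] w 0.0004 t 2.275 q6 -1.47
 shift [-0.0014  0.002  -0.0357] twist [-0.0002  0.0024  0.0014] | axes x,y,z in world: [[1.0, -0.006, 0.001], [0.001, 0.0, -1.0], [0.006, 1.0, 0.0]]
```

Call:
apply_moves(deltas=[{"claw": 1, "translation": [0, 0, -0.008], "twist": [0, 0, 0]}, {"claw": 1, "translation": [0, 0, -0.016], "twist": [0, 0, 0]}, {"claw": 1, "translation": [0, 0, -0.024], "twist": [0, 0, 0]}, {"claw": 1, "translation": [0, 0, -0.03], "twist": [0, 0, 0]}, {"claw": 1, "translation": [0, 0, -0.035], "twist": [0, 0, 0]}, {"claw": 1, "translation": [0, 0, -0.035], "twist": [0, 0, 0]}])

```text
t: 3.02
ee_pos: [0.5283, 0.0152, 0.1053]
orientation: [-0.707, 0.707, -0.004, 0.003]
force: [-0.5, -0.7, -0.1]
width: 0.0002
```

```bash
python3 - <<'E'
from h import *
im,W=snap("side","s2");Q=W.reshape(-1,3);r=w2r(Q)
m=(Q[:,2]>.116)&(Q[:,2]<.132)&(r[:,0]<-.015)&(r[:,0]>-.055)&(r[:,1]<-.05)&(r[:,1]>-.1)
print("fin",m.sum(),np.percentile(r[m],[2,50,98],axis=0).round(4).tolist())
go([*r2w(-.035,-.044),.105],89.5)
E
```

```text
Traceback (most recent call last):
IndexError: index -1 is out of bounds for axis 0 with size 0
```

Call:
apply_moves(deltas=[{"claw": 1, "translation": [0, 0, 0.003], "twist": [0, 0, 0]}, {"claw": 1, "translation": [0, -0.05, 0.003], "twist": [0, 0, 0]}, {"claw": 1, "translation": [0, -0.11, 0.003], "twist": [0, 0, 0]}, {"claw": 1, "translation": [0, -0.15, 0.003], "twist": [0, 0, 0]}, {"claw": 1, "translation": [0, -0.15, 0.003], "twist": [0, 0, 0]}])

```text
t: 3.7
ee_pos: [0.5304, 0.019, 0.2587]
orientation: [0.707, -0.707, 0.001, -0.005]
force: [-1.0, 0.4, -0.9]
width: 0.0005
```

```bash
cat >> h.py <<'E'
def fin(n,f):
    im,W=snap(n,f);Q=W.reshape(-1,3);r=w2r(Q)
    m=(Q[:,2]>.116)&(Q[:,2]<.132)&(r[:,0]<-.015)&(r[:,0]>-.055)&(r[:,1]<-.02)&(r[:,1]>-.1)
    print("fin",m.sum(),np.percentile(r[m],[2,50,98],axis=0).round(4).tolist() if m.any() else None);return W
E
python3 - <<'E'
from h import *
fin("wrist","w2")
go([.520,-.351,.25],79)
E
```

```text
fin 437 [[-0.05, -0.069], [-0.0358, -0.0632], [-0.0213, -0.0575]]
pos [0.5292 0.019  0.2565] F [-0.1  0.1  0.5] w 0.0003 t 3.75 q6 -1.53
 shift [-0.0061  0.0065 -0.37  ] twist [-0.0002  0.1835  0.0023] | axes x,y,z in world: [[1.0, -0.008, 0.002], [0.002, -0.0, -1.0], [0.008, 1.0, -0.0]]
```

Call:
apply_moves(deltas=[{"claw": 1, "translation": [0, 0.055, 0.001], "twist": [0, 0, 0]}, {"claw": 1, "translation": [0, 0.11, 0.001], "twist": [0, 0, 0]}, {"claw": 1, "translation": [0, 0.148, 0.001], "twist": [0, 0, 0]}, {"claw": 1, "translation": [0, 0.148, -0.003], "twist": [0, 0, 0]}, {"claw": 1, "translation": [0, 0.148, -0.009], "twist": [0, 0, 0]}, {"claw": 1, "translation": [0, 0.148, -0.009], "twist": [0, 0, 0]}, {"claw": 1, "translation": [0, 0.148, -0.006], "twist": [0, 0, 0]}, {"claw": 1, "translation": [0, 0.08, -0.006], "twist": [0, 0, 0]}])

```text
t: 4.75
ee_pos: [0.5262, 0.0127, 0.1681]
orientation: [-0.707, 0.707, -0.005, 0.001]
force: [0.8, 0.6, 0.2]
width: -0.0001
```

Call:
apply_moves(deltas=[{"claw": -1, "translation": [0, -0.08, 0], "twist": [0, 0, 0]}, {"claw": -1, "translation": [0, -0.08, -0.06], "twist": [0, 0.184, 0]}, {"claw": -1, "translation": [-0.006, -0.08, -0.36], "twist": [0, 0.184, 0]}, {"claw": -1, "translation": [-0.006, -0.08, -0.36], "twist": [0, 0.184, 0]}, {"claw": -1, "translation": [-0.006, -0.08, -0.36], "twist": [0, 0.184, 0]}, {"claw": -1, "translation": [-0.006, -0.08, -0.36], "twist": [0, 0.184, 0]}, {"claw": -1, "translation": [-0.006, -0.08, -0.36], "twist": [0, 0.184, 0]}, {"claw": -1, "translation": [-0.006, -0.08, -0.36], "twist": [0, 0.184, 0]}])

```text
t: 5.75
ee_pos: [0.5192, -0.3505, 0.2507]
orientation: [-0.703, 0.704, -0.069, 0.07]
force: [0.3, 0.7, 0.1]
width: 0.0785
```

```bash
python3 - <<'E'
from h import *
fin("side","s3");im,W=snap("wrist","w3")
Q=W.reshape(-1,3);m=(Q[:,2]>.112)&(Q[:,2]<.126)&(np.hypot(Q[:,0]-.52,Q[:,1]+.351)<.1)
print(m.sum(),cv2.minAreaRect((Q[m,:2]*1000).astype(np.float32)))
go([.520,-.351,.25],79)
E
```

```text
fin 0 None
6707 ((520.3284912109375, -350.0666809082031), (36.06668472290039, 159.93482971191406), 79.00502014160156)
pos [ 0.5194 -0.3472  0.2505] F [ 0.1  0.3 -0.5] w 0.0862 t 5.85 q6 -1.97
 shift [ 0.0013  0.0005 -0.0036] twist [-0.0001 -0.002   0.0005] | axes x,y,z in world: [[0.981, -0.193, 0.0], [0.0, -0.0, -1.0], [0.193, 0.981, 0.0]]
```

Call:
apply_moves(deltas=[{"claw": -1, "translation": [-0.024, 0.0, -0.003], "twist": [0, -0.002, 0]}, {"claw": -1, "translation": [-0.024, 0.05, -0.003], "twist": [0, -0.002, 0]}, {"claw": -1, "translation": [-0.024, 0.1, -0.003], "twist": [0, -0.002, 0]}, {"claw": -1, "translation": [-0.024, 0.152, -0.003], "twist": [0, -0.002, 0]}, {"claw": -1, "translation": [-0.024, 0.152, -0.003], "twist": [0, -0.002, 0]}, {"claw": 1, "translation": [-0.024, 0.152, -0.003], "twist": [0, -0.002, 0]}, {"claw": 1, "translation": [-0.024, 0.152, -0.003], "twist": [0, -0.002, 0]}, {"claw": 1, "translation": [-0.024, 0.152, -0.003], "twist": [0, -0.002, 0]}], force=40)

```text
t: 6.85
ee_pos: [0.4963, -0.3461, 0.0999]
orientation: [-0.703, 0.704, -0.066, 0.068]
force: [-0.1, 0.4, 0.3]
width: 0.064
```

Call:
apply_moves(deltas=[{"claw": 1, "translation": [0, 0, 0], "twist": [0, 0, 0]}, {"claw": 1, "translation": [0, 0, 0], "twist": [0, 0, 0]}, {"claw": 1, "translation": [0, -0.01, 0], "twist": [0, 0, 0]}, {"claw": 1, "translation": [0, -0.03, 0], "twist": [0, 0, 0]}, {"claw": 1, "translation": [0, -0.055, 0], "twist": [0, 0, 0]}, {"claw": 1, "translation": [0, -0.08, 0], "twist": [0, 0, 0]}, {"claw": 1, "translation": [0, -0.08, 0], "twist": [0, 0, 0]}])

```text
t: 7.72
ee_pos: [0.4962, -0.3462, 0.1799]
orientation: [-0.703, 0.704, -0.066, 0.068]
force: [0.2, -0.1, -3.2]
width: 0.0354
```

```bash
python3 - <<'E'
from h import *
fin("top","t4")
go([.36,r2w(-.2,.007)[1],.178],89.45)
go([.36,r2w(-.2,.007)[1],.102],89.45)
E
```

```text
fin 43 [[-0.0503, -0.0724], [-0.0369, -0.0671], [-0.0237, -0.0643]]
pos [ 0.4955 -0.3457  0.1784] F [-0.4  0.8 -3.8] w 0.0352 t 7.775 q6 -1.99
 shift [-0.2116  0.      0.3809] twist [ 0.0005 -0.1813  0.0009] | axes x,y,z in world: [[0.982, -0.19, 0.001], [0.001, -0.001, -1.0], [0.19, 0.982, -0.0]]
pos [ 0.4955 -0.3457  0.1784] F [-0.4  0.8 -3.8] w 0.0352 t 7.775 q6 -1.99
 shift [-0.2117  0.076   0.3809] twist [ 0.0005 -0.1813  0.0009] | axes x,y,z in world: [[0.982, -0.19, 0.001], [0.001, -0.001, -1.0], [0.19, 0.982, -0.0]]
```

Call:
apply_moves(deltas=[{"claw": 1, "translation": [-0.05, 0, 0.02], "twist": [0, 0, 0]}, {"claw": 1, "translation": [-0.1, 0, 0.045], "twist": [0, -0.05, 0]}, {"claw": 1, "translation": [-0.137, 0, 0.08], "twist": [0, -0.1, 0]}, {"claw": 1, "translation": [-0.152, 0, 0.14], "twist": [0, -0.15, 0]}, {"claw": 1, "translation": [-0.165, 0, 0.2], "twist": [0, -0.181, 0]}, {"claw": 1, "translation": [-0.178, 0, 0.255], "twist": [0, -0.181, 0]}, {"claw": 1, "translation": [-0.192, 0, 0.31], "twist": [0, -0.181, 0]}, {"claw": 1, "translation": [-0.206, 0, 0.36], "twist": [0, -0.181, 0]}])

```text
t: 8.78
ee_pos: [0.3601, 0.0486, 0.1772]
orientation: [-0.707, 0.707, -0.004, 0.003]
force: [0.5, -0.2, -2.8]
width: 0.0356
```

```bash
python3 - <<'E'
from h import *
go([.36,r2w(-.2,.0065)[1],.102],89.45)
E
```

```text
pos [0.3601 0.0486 0.1772] F [ 0.5 -0.2 -2.8] w 0.0356 t 8.775 q6 -1.43
 shift [-0.0002  0.0752  0.0193] twist [ 0.0001 -0.0002 -0.0012] | axes x,y,z in world: [[1.0, -0.01, -0.001], [-0.001, -0.0, -1.0], [0.01, 1.0, -0.0]]
```

Call:
apply_moves(deltas=[{"claw": 1, "translation": [0, 0.0, 0.018], "twist": [0, 0, 0]}, {"claw": 1, "translation": [0, 0.035, 0.019], "twist": [0, 0, 0]}, {"claw": 1, "translation": [0, 0.06, 0.019], "twist": [0, 0, 0]}, {"claw": 1, "translation": [0, 0.074, 0.019], "twist": [0, 0, 0]}, {"claw": 1, "translation": [0, 0.074, 0.019], "twist": [0, 0, 0]}, {"claw": 1, "translation": [0, 0.074, 0.019], "twist": [0, 0, 0]}])

```text
t: 9.52
ee_pos: [0.3607, 0.0658, 0.1033]
orientation: [-0.707, 0.707, -0.004, 0.003]
force: [-0.4, -0.6, -3.0]
width: 0.0355
```

```bash
python3 - <<'E'
from h import *
im,W=snap("side","s5");go([*r2w(-.15,.0065),.1025],89.45);go([*r2w(-.033,.0065),.1025],89.45)
Q=W.reshape(-1,3);r=w2r(Q)
m=(Q[:,2]>.112)&(Q[:,2]<.132)&(r[:,0]>-.15)&(r[:,0]<-.06)&(abs(r[:,1]-.006)<.04);print(m.sum(),np.percentile(r[m],[2,98],axis=0).round(4),np.median(Q[m,2]))
cv2.imwrite("pics/s5c.png",cv2.resize(im["pixels"][150:330,150:390],(800,600)))
E
```

```text
pos [0.3609 0.0659 0.1035] F [-0.1  0.5 -3.1] w 0.0359 t 9.575 q6 -1.38
 shift [0.0526 0.001  0.0021] twist [ 0.0002 -0.0003 -0.0011] | axes x,y,z in world: [[1.0, -0.01, -0.001], [-0.001, -0.0, -1.0], [0.01, 1.0, -0.0]]
pos [0.3609 0.0659 0.1035] F [-0.1  0.5 -3.1] w 0.0359 t 9.575 q6 -1.38
 shift [0.1696 0.0008 0.0021] twist [ 0.0002 -0.0003 -0.0011] | axes x,y,z in world: [[1.0, -0.01, -0.001], [-0.001, -0.0, -1.0], [0.01, 1.0, -0.0]]Traceback (most recent call last):
  File "<stdin>", line 4, in <module>
    return _quantile_unchecked(
        a, q, axis, out, overwrite_input, method, keepdims, weights)
    return _ureduce(a,
                    func=_quantile_ureduce_func,
    ...<5 lines>...
                    overwrite_input=overwrite_input,
                    method=method)
    r = func(a, **kwargs)
    result = _quantile(arr,
                       quantiles=q,
    ...<2 lines>...
                       out=out,
                       weights=wgt)
    slices_having_nans = np.isnan(arr[-1, ...])
                                  ~~~^^^^^^^^^
IndexError: index -1 is out of bounds for axis 0 with size 0
```

Call:
apply_moves(deltas=[{"claw": 1, "translation": [0.025, 0.001, 0.002], "twist": [0, 0, 0]}, {"claw": 1, "translation": [0.05, 0.001, 0.002], "twist": [0, 0, 0]}, {"claw": 1, "translation": [0.065, 0.001, 0.002], "twist": [0, 0, 0]}, {"claw": 1, "translation": [0.07, 0.001, 0.002], "twist": [0, 0, 0]}])

```text
t: 10.07
ee_pos: [0.4318, 0.0672, 0.1028]
orientation: [-0.707, 0.707, -0.004, 0.003]
force: [0.4, -1.0, -3.4]
width: 0.0358
```

```bash
python3 - <<'E'
from h import *
im,W=snap("wrist","w5");go([*r2w(-.033,.0065),.1025],89.45)
Q=W.reshape(-1,3);r=w2r(Q)
m=(Q[:,2]>.10)&(Q[:,2]<.132)&(r[:,0]>-.1)&(r[:,0]<-.005)&(abs(r[:,1]-.006)<.022);print(m.sum(),np.percentile(r[m],[2,98],axis=0).round(4) if m.any() else 0,np.median(Q[m,2]))
cv2.imwrite("pics/w5b.png",im["pixels"])
E
```

```text
pos [0.4319 0.0672 0.1028] F [-0.9 -0.2 -2.5] w 0.0357 t 10.125 q6 -1.41
 shift [0.0987 0.0003 0.0001] twist [ 0.     -0.0004 -0.0003] | axes x,y,z in world: [[1.0, -0.01, -0.0], [-0.0, -0.0, -1.0], [0.01, 1.0, -0.0]]
3849 [[-0.0993 -0.0099]
 [-0.0363  0.0245]] 0.11543576487230192
```

View pics/w5b.png

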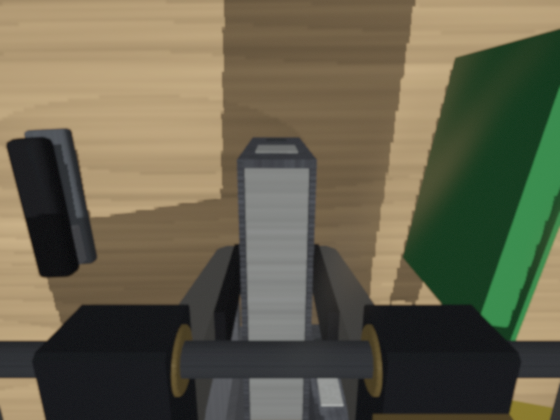

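The binder is held square, with its spine end at (277,155), and the lane ahead looks free. Sliding it in under the board.

Call:
apply_moves(deltas=[{"claw": 1, "translation": [0.02, 0, 0], "twist": [0, 0, 0]}, {"claw": 1, "translation": [0.036, 0, 0], "twist": [0, 0, 0]}, {"claw": 1, "translation": [0.05, 0, 0], "twist": [0, 0, 0]}, {"claw": 1, "translation": [0.064, 0, 0], "twist": [0, 0, 0]}, {"claw": 1, "translation": [0.078, 0, 0], "twist": [0, 0, 0]}, {"claw": 1, "translation": [0.09, 0, 0], "twist": [0, 0, 0]}, {"claw": 1, "translation": [0.092, 0, 0], "twist": [0, 0, 0]}, {"claw": 1, "translation": [0.092, 0.002, 0], "twist": [0, 0, 0]}])

```text
t: 11.12
ee_pos: [0.5242, 0.0662, 0.1022]
orientation: [-0.707, 0.707, -0.003, 0.004]
force: [-6.9, -2.5, 28.7]
width: 0.0355
```

```bash
python3 - <<'E'
from h import *
go([*r2w(-.12,.0065),.099],89.45)
E
```

```text
pos [0.5242 0.0662 0.1022] F [-6.9 -2.5 28.7] w 0.0355 t 11.125 q6 -1.44
 shift [-0.0806  0.0032  0.0001] twist [ 0.0002 -0.0001  0.001 ] | axes x,y,z in world: [[1.0, -0.01, 0.001], [0.001, -0.0, -1.0], [0.01, 1.0, -0.0]]
```

Call:
apply_moves(deltas=[{"claw": 1, "translation": [0, -0.002, 0], "twist": [0, 0, 0]}, {"claw": -0.2, "translation": [0, -0.002, 0], "twist": [0, 0, 0]}, {"claw": -0.2, "translation": [0, -0.002, 0], "twist": [0, 0, 0]}, {"claw": -0.2, "translation": [0, -0.002, 0], "twist": [0, 0, 0]}])

```text
t: 11.62
ee_pos: [0.5236, 0.0664, 0.103]
orientation: [0.707, -0.707, 0.003, -0.004]
force: [-1.3, 0.6, -1.0]
width: 0.0551
```

```bash
python3 - <<'E'
from h import *
im,W=snap("wrist","w6");go([*r2w(-.12,.0065),.099],89.45)
Q=W.reshape(-1,3);r=w2r(Q)
m=(Q[:,2]>.09)&(Q[:,2]<.132)&(r[:,0]>-.11)&(r[:,0]<-.05)&(abs(r[:,1]-.006)<.03);print(m.sum(),np.percentile(r[m],[2,98],axis=0).round(4) if m.any() else 0,np.median(Q[m,2]))
for x0 in(-.095,-.085,-.075,-.065):
    k=m&(abs(r[:,0]-x0)<.005)&(Q[:,2]>.112);print(x0,k.sum(),np.percentile(r[k,1],[1,99]).round(4),np.median(Q[k,2]).round(4)) if k.any() else 0
E
```

```text
pos [0.5236 0.0664 0.103 ] F [-0.  -0.2 -0.2] w 0.0554 t 11.675 q6 -1.44
 shift [-0.08   0.004 -0.   ] twist [ 0.     -0.0001  0.    ] | axes x,y,z in world: [[1.0, -0.01, 0.0], [0.0, -0.0, -1.0], [0.01, 1.0, -0.0]]
7896 [[-0.0963 -0.0109]
 [-0.0504  0.0244]] 0.11512155497787634
-0.095 1151 [-0.0108  0.0248] 0.1195
-0.085 1635 [-0.0105  0.0247] 0.1151
-0.075 1564 [-0.0106  0.0246] 0.115
-0.065 1490 [-0.0107  0.0247] 0.1151
```

The binder stands straight at rack y −11 to +25 mm, with its spine at x −96 mm. I'll regrasp nearer the spine and slide it further in.

Call:
apply_moves(deltas=[{"claw": -0.2, "translation": [-0.02, 0, 0.001], "twist": [0, 0, 0]}, {"claw": -0.2, "translation": [-0.042, 0, 0.001], "twist": [0, 0, 0]}, {"claw": -0.2, "translation": [-0.042, 0, 0.001], "twist": [0, 0, 0]}, {"claw": 1, "translation": [-0.042, 0, 0.001], "twist": [0, 0, 0]}, {"claw": 1, "translation": [-0.042, 0, 0.001], "twist": [0, 0, 0]}, {"claw": 1, "translation": [-0.042, 0, 0.001], "twist": [0, 0, 0]}, {"claw": 1, "translation": [-0.042, 0, 0.001], "twist": [0, 0, 0]}], force=25)

```text
t: 12.55
ee_pos: [0.4824, 0.0677, 0.1031]
orientation: [0.707, -0.707, 0.003, -0.004]
force: [2.2, -1.0, -1.0]
width: 0.0358
```

Call:
apply_moves(deltas=[{"claw": 1, "translation": [0.008, 0, 0], "twist": [0, 0, 0]}, {"claw": 1, "translation": [0.018, 0, 0], "twist": [0, 0, 0]}, {"claw": 1, "translation": [0.028, 0, 0], "twist": [0, 0, 0]}, {"claw": 1, "translation": [0.038, 0, 0], "twist": [0, 0, 0]}, {"claw": 1, "translation": [0.042, 0, 0], "twist": [0, 0, 0]}, {"claw": 1, "translation": [0.042, 0, 0], "twist": [0, 0, 0]}])

```text
t: 13.3
ee_pos: [0.5215, 0.0674, 0.1029]
orientation: [-0.707, 0.707, -0.005, 0.002]
force: [-7.4, -0.1, 8.6]
width: 0.0358
```

```bash
python3 - <<'E'
from h import *
go([*r2w(-.12,.0065),.099],89.45)
E
```

```text
pos [0.5215 0.0674 0.1029] F [-7.4 -0.1  8.6] w 0.0358 t 13.3 q6 -1.44
 shift [-0.0779  0.0043 -0.001 ] twist [ 0.0001 -0.0003 -0.0047] | axes x,y,z in world: [[1.0, -0.01, -0.005], [-0.005, -0.0, -1.0], [0.01, 1.0, -0.0]]
```

Call:
apply_moves(deltas=[{"claw": -0.2, "translation": [0, 0, 0], "twist": [0, 0, 0]}, {"claw": -0.2, "translation": [0, 0, 0], "twist": [0, 0, 0]}, {"claw": -0.2, "translation": [0, 0, 0], "twist": [0, 0, 0]}, {"claw": -0.2, "translation": [-0.04, 0, 0], "twist": [0, 0, 0]}, {"claw": -0.2, "translation": [-0.055, 0, 0], "twist": [0, 0, 0.005]}, {"claw": 1, "translation": [-0.055, 0.012, -0.001], "twist": [0, 0, 0.005]}, {"claw": 1, "translation": [-0.055, 0.012, -0.001], "twist": [0, 0, 0.005]}, {"claw": 1, "translation": [-0.055, 0.012, -0.001], "twist": [0, 0, 0.005]}])

```text
t: 14.3
ee_pos: [0.4695, 0.0669, 0.0909]
orientation: [0.707, -0.707, 0.005, -0.002]
force: [-1.0, -0.5, -0.1]
width: 0.0272
```

```bash
python3 - <<'E'
from h import *
im,W=snap("wrist","w7");Q=W.reshape(-1,3);r=w2r(Q)
m=(Q[:,2]>.10)&(Q[:,2]<.132)&(r[:,0]>-.09)&(r[:,0]<-.005)&(abs(r[:,1]-.006)<.023);print(m.sum(),np.percentile(r[m],[1,99],axis=0).round(4) if m.any() else 0,np.median(Q[m,2]))
go([*r2w(-.0305,.007),.09],89.45)
cv2.imwrite("pics/w7b.png",im["pixels"])
E
```

```text
3941 [[-0.0883 -0.0097]
 [-0.0107  0.0255]] 0.11486714499566614
pos [0.4694 0.0669 0.0909] F [ 0.4  0.3 -0.2] w 0.0234 t 14.35 q6 -1.42
 shift [0.0637 0.0006 0.0005] twist [ 0.     -0.0003 -0.0047] | axes x,y,z in world: [[1.0, -0.01, -0.005], [-0.005, 0.0, -1.0], [0.01, 1.0, -0.0]]
```

View pics/w7b.png

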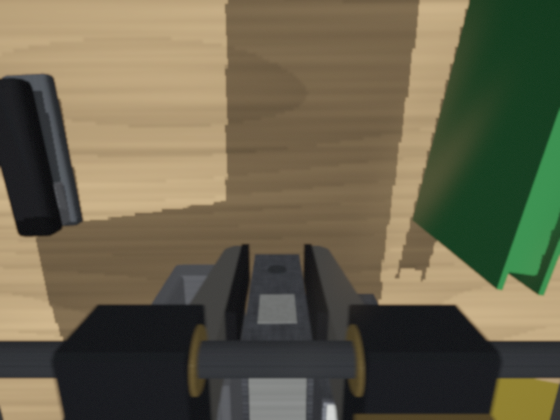

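The spine is visible between and beyond the closing fingers (277,300), so they are clear of it. Now closing fully and pushing at the spine.

Call:
apply_moves(deltas=[{"claw": 1, "translation": [0, 0, 0], "twist": [0, 0, 0]}, {"claw": 1, "translation": [0.015, 0, 0], "twist": [0, 0, 0]}, {"claw": 1, "translation": [0.027, 0, 0], "twist": [0, 0, 0]}, {"claw": 1, "translation": [0.035, 0, 0], "twist": [0, 0, 0]}, {"claw": 1, "translation": [0.042, 0, 0], "twist": [0, 0, 0]}, {"claw": 1, "translation": [0.049, 0, 0], "twist": [0, 0, 0]}, {"claw": 1, "translation": [0.056, 0, 0], "twist": [0, 0, 0]}, {"claw": 1, "translation": [0.058, 0, 0], "twist": [0, 0, 0]}])

```text
t: 15.35
ee_pos: [0.5265, 0.0663, 0.0905]
orientation: [-0.707, 0.707, -0.006, 0.001]
force: [-5.2, 0.2, 5.0]
width: 0.0004
```

```bash
python3 - <<'E'
from h import *
go([*r2w(-.0305,.007),.09],89.45)
E
```

```text
pos [0.5265 0.0663 0.0905] F [-5.2  0.2  5. ] w 0.0004 t 15.35 q6 -1.44
 shift [0.0065 0.0005 0.0006] twist [ 0.0001 -0.0004 -0.0062] | axes x,y,z in world: [[1.0, -0.01, -0.006], [-0.006, -0.0, -1.0], [0.01, 1.0, -0.0]]
```

Call:
apply_moves(deltas=[{"claw": 1, "translation": [0.003, 0, 0], "twist": [0, 0, 0]}, {"claw": 1, "translation": [0.005, 0, 0], "twist": [0, 0, 0]}, {"claw": 1, "translation": [0.006, 0, 0], "twist": [0, 0, 0]}])

```text
t: 15.72
ee_pos: [0.5326, 0.0663, 0.0906]
orientation: [-0.707, 0.707, -0.005, 0.002]
force: [-3.0, 0.9, 0.7]
width: 0.0002
```

Call:
apply_moves(deltas=[{"claw": 1, "translation": [0.001, 0, 0], "twist": [0, 0, 0]}, {"claw": 1, "translation": [0.001, 0, 0], "twist": [0, 0, 0]}])

```text
t: 15.98
ee_pos: [0.5333, 0.0662, 0.0905]
orientation: [-0.707, 0.707, -0.005, 0.002]
force: [-3.6, 0.2, 0.1]
width: 0.0005
```

Call:
apply_moves(deltas=[{"claw": 1, "translation": [0.001, 0, 0], "twist": [0, 0, 0]}, {"claw": 1, "translation": [0.0015, 0, 0], "twist": [0, 0, 0]}])

```text
t: 16.23
ee_pos: [0.5333, 0.0662, 0.0905]
orientation: [-0.707, 0.707, -0.006, 0.001]
force: [-10.8, 0.8, 6.7]
width: 0.0
```

Call:
apply_moves(deltas=[{"claw": 1, "translation": [0.001, 0, 0], "twist": [0, 0, 0]}, {"claw": 1, "translation": [0.001, 0, 0], "twist": [0, 0, 0]}])

```text
t: 16.48
ee_pos: [0.5333, 0.0662, 0.0905]
orientation: [-0.707, 0.707, -0.007, -0.0]
force: [-12.4, 0.2, 10.0]
width: 0.0004
```

```bash
python3 - <<'E'
from h import *
im,W=snap("wrist","w8");Q=W.reshape(-1,3);r=w2r(Q)
for a,b,n in((.062,.085,"A"),(.034,.05,"B"),(-.008,.022,"binder")):
    for z0,z1 in ((.02,.04),(.04,.06),(.06,.085),(.085,.1)):
        m=(Q[:,2]>z0)&(Q[:,2]<z1)&(r[:,0]>-.04)&(r[:,0]<.0)&(r[:,1]>a)&(r[:,1]<b)
        if m.sum()>5:print(n,z0,m.sum(),np.percentile(r[m,0],[10,50]).round(4))
go([*r2w(-.0305,.007),.09],89.45)
E
```

```text
A 0.02 307 [-0.0226 -0.0217]
A 0.04 391 [-0.0218 -0.0215]
A 0.06 631 [-0.0226 -0.0222]
A 0.085 556 [-0.0226 -0.022 ]
B 0.02 225 [-0.0222 -0.0214]
B 0.04 267 [-0.0214 -0.021 ]
B 0.06 438 [-0.0222 -0.0218]
B 0.085 411 [-0.0221 -0.0213]
binder 0.02 405 [-0.0212 -0.0203]
binder 0.04 166 [-0.0205 -0.0202]
binder 0.085 64 [-0.0398 -0.0394]
pos [0.5333 0.0662 0.0905] F [-12.6   1.    8.4] w 0.0005 t 16.525 q6 -1.44
 shift [-0.0003  0.0005  0.0006] twist [ 0.0002 -0.0003 -0.0102] | axes x,y,z in world: [[1.0, -0.01, -0.01], [-0.01, -0.0, -1.0], [0.01, 1.0, -0.0]]
```

The binder is home: its spine is at rack x −20 mm, flush with the others at about −21.5, and the force rose to 12 N against the rail. Going around to the right side of the fin.

Call:
apply_moves(deltas=[{"claw": 1, "translation": [-0.03, 0, 0], "twist": [0, 0, 0.01]}, {"claw": 1, "translation": [-0.03, -0.06, 0], "twist": [0, 0, 0.01]}, {"claw": 1, "translation": [-0.02, -0.11, 0], "twist": [0, 0, 0.01]}, {"claw": 1, "translation": [-0.01, -0.11, -0.055], "twist": [0, 0, 0.01]}, {"claw": 1, "translation": [-0.005, -0.11, -0.107], "twist": [0, 0, 0.01]}, {"claw": 1, "translation": [-0.005, -0.11, -0.107], "twist": [0, 0, 0.01]}, {"claw": 1, "translation": [-0.005, -0.11, -0.107], "twist": [0, 0, 0.01]}])

```text
t: 17.4
ee_pos: [0.531, -0.0406, 0.2009]
orientation: [0.707, -0.707, 0.009, 0.001]
force: [0.6, 0.3, 0.2]
width: 0.0004
```

```bash
python3 - <<'E'
from h import *
fin("wrist","w9");go([*r2w(-.035,-.1),.105],89.45)
W=np.load("pics/w9.npy");Q=W.reshape(-1,3);r=w2r(Q)
m=(Q[:,2]>.05)&(Q[:,2]<.125)&(r[:,0]<-.005)&(r[:,0]>-.03)&(r[:,1]<.1)&(r[:,1]>-.03)
print(np.histogram(r[m,1],bins=np.arange(-.03,.1,.004))[0].tolist())
E
```

```text
fin 645 [[-0.0501, -0.0748], [-0.0369, -0.0694], [-0.0217, -0.0633]]
pos [ 0.5309 -0.0401  0.2008] F [-0.2  0.1  0.8] w 0.0004 t 17.45 q6 -1.64
 shift [-0.002   0.0958 -0.0001] twist [-0.0003 -0.0002 -0.0142] | axes x,y,z in world: [[1.0, -0.01, -0.014], [-0.014, 0.0, -1.0], [0.01, 1.0, 0.0]]
[0, 338, 116, 0, 234, 332, 190, 189, 199, 182, 198, 195, 177, 234, 4, 300, 147, 173, 178, 182, 211, 96, 390, 165, 190, 198, 197, 194, 217, 170, 75, 33]
```

Call:
apply_moves(deltas=[{"claw": 1, "translation": [-0.002, 0.045, 0], "twist": [0, 0, -0.014]}, {"claw": 1, "translation": [-0.002, 0.095, 0], "twist": [0, 0, -0.014]}, {"claw": 1, "translation": [-0.002, 0.095, 0], "twist": [0, 0, -0.014]}, {"claw": 1, "translation": [-0.002, 0.095, 0.008], "twist": [0, 0, -0.014]}, {"claw": 1, "translation": [-0.002, 0.095, 0.014], "twist": [0, 0, -0.014]}, {"claw": 1, "translation": [-0.002, 0.095, 0.018], "twist": [0, 0, -0.014]}, {"claw": 1, "translation": [-0.002, 0.095, 0.02], "twist": [0, 0, -0.014]}])

```text
t: 18.32
ee_pos: [0.5284, -0.0205, 0.1069]
orientation: [-0.707, 0.707, -0.003, 0.004]
force: [1.4, -3.7, 1.5]
width: 0.0005
```

Call:
apply_moves(deltas=[{"claw": 1, "translation": [0, 0, 0.002], "twist": [0, 0, 0]}, {"claw": 1, "translation": [0, 0, 0.004], "twist": [0, 0, 0]}, {"claw": 1, "translation": [0, 0, 0.004], "twist": [0, 0, 0]}])

```text
t: 18.7
ee_pos: [0.5282, -0.0171, 0.1064]
orientation: [-0.707, 0.707, -0.003, 0.004]
force: [1.3, -4.8, 4.4]
width: 0.0006
```

Call:
apply_moves(deltas=[{"claw": 1, "translation": [0, 0, 0.0015], "twist": [0, 0, 0]}, {"claw": 1, "translation": [0, 0, 0.003], "twist": [0, 0, 0]}, {"claw": 1, "translation": [0, 0, 0.003], "twist": [0, 0, 0]}])

```text
t: 19.08
ee_pos: [0.5282, -0.0142, 0.1063]
orientation: [-0.707, 0.707, -0.003, 0.004]
force: [1.5, -5.8, 5.2]
width: 0.0001
```

Call:
apply_moves(deltas=[{"claw": 1, "translation": [0, 0, 0.001], "twist": [0, 0, 0]}, {"claw": 1, "translation": [0, 0, 0.002], "twist": [0, 0, 0]}, {"claw": 1, "translation": [0, 0, 0.002], "twist": [0, 0, 0]}])

```text
t: 19.45
ee_pos: [0.5282, -0.0124, 0.1063]
orientation: [-0.707, 0.707, -0.003, 0.004]
force: [0.7, -6.5, 6.2]
width: 0.0006
```

Call:
apply_moves(deltas=[{"claw": 1, "translation": [0, 0, 0.001], "twist": [0, 0, 0]}, {"claw": 1, "translation": [0, 0, 0.001], "twist": [0, 0, 0]}])

```text
t: 19.7
ee_pos: [0.5282, -0.0116, 0.1063]
orientation: [-0.707, 0.708, -0.003, 0.004]
force: [2.2, -8.6, 5.5]
width: 0.0006
```

Call:
apply_moves(deltas=[{"claw": 1, "translation": [0, 0, 0.001], "twist": [0, 0, 0]}, {"claw": 1, "translation": [0, 0, 0.001], "twist": [0, 0, 0]}])

```text
t: 19.95
ee_pos: [0.5282, -0.0108, 0.1063]
orientation: [-0.706, 0.708, -0.003, 0.004]
force: [1.8, -10.9, 5.8]
width: 0.0006
```

Call:
apply_moves(deltas=[{"claw": 1, "translation": [0, 0, 0.0005], "twist": [0, 0, 0]}, {"claw": 1, "translation": [0, 0, 0.0005], "twist": [0, 0, 0]}])

```text
t: 20.2
ee_pos: [0.5282, -0.0104, 0.1063]
orientation: [-0.706, 0.708, -0.003, 0.003]
force: [2.0, -8.7, 4.6]
width: 0.0005
```

```bash
python3 - <<'E'
from h import *
go([*r2w(-.035,-.1),.105],89.45)
W=fin("wrist","w10");Q=W.reshape(-1,3);r=w2r(Q)
m=(Q[:,2]>.05)&(Q[:,2]<.125)&(r[:,0]<-.005)&(r[:,0]>-.03)&(r[:,1]<.1)&(r[:,1]>-.03)
print(np.histogram(r[m,1],bins=np.arange(-.03,.1,.003))[0].tolist())
E
```

```text
pos [ 0.5282 -0.0104  0.1063] F [ 2.  -8.7  4.6] w 0.0005 t 20.2 q6 -1.58
 shift [-0.0003  0.0014 -0.0297] twist [0.0018 0.0001 0.0004] | axes x,y,z in world: [[1.0, -0.009, 0.0], [0.0, -0.002, -1.0], [0.009, 1.0, -0.002]]
fin 1696 [[-0.0503, -0.081], [-0.0443, -0.053], [-0.0255, -0.0445]]
[0, 0, 0, 0, 0, 0, 0, 86, 735, 353, 660, 314, 397, 372, 380, 370, 369, 377, 369, 348, 404, 496, 292, 278, 261, 326, 332, 325, 335, 555, 571, 302, 354, 381, 373, 362, 328, 270, 149, 159, 18, 0, 0]
```

Call:
apply_moves(deltas=[{"claw": 1, "translation": [0, 0, 0.001], "twist": [0, 0, 0]}, {"claw": 1, "translation": [0, 0, 0.001], "twist": [0, 0, 0]}])

```text
t: 20.5
ee_pos: [0.5282, -0.0095, 0.1063]
orientation: [-0.706, 0.708, -0.003, 0.004]
force: [2.0, -9.5, 5.8]
width: 0.0006
```

Call:
apply_moves(deltas=[{"claw": 1, "translation": [0, 0, 0.0005], "twist": [0, 0, 0]}, {"claw": 1, "translation": [0, 0, 0.0005], "twist": [0, 0, 0]}])

```text
t: 20.75
ee_pos: [0.5282, -0.0094, 0.1063]
orientation: [-0.706, 0.708, -0.003, 0.003]
force: [1.5, -12.5, 6.1]
width: -0.0003
```

Call:
apply_moves(deltas=[{"claw": 1, "translation": [0, 0, 0.0005], "twist": [0, 0, 0]}, {"claw": 1, "translation": [0, 0, 0.0005], "twist": [0, 0, 0]}, {"claw": 1, "translation": [0, 0, 0.0005], "twist": [0, 0, 0]}])

```text
t: 21.12
ee_pos: [0.5282, -0.0094, 0.1064]
orientation: [-0.706, 0.708, -0.003, 0.003]
force: [1.9, -15.0, 6.4]
width: 0.001
```

It has stopped moving at 15 N, so the row is snug. Backing away and checking.

Call:
apply_moves(deltas=[{"claw": 1, "translation": [0, 0, -0.008], "twist": [0, 0, 0]}, {"claw": 1, "translation": [0, 0, -0.02], "twist": [0, 0, 0]}, {"claw": 1, "translation": [0, -0.06, -0.02], "twist": [0, 0, 0]}, {"claw": 1, "translation": [0, -0.12, -0.02], "twist": [0, 0, 0]}, {"claw": 1, "translation": [-0.05, -0.14, -0.04], "twist": [0, 0, 0]}, {"claw": 1, "translation": [-0.1, -0.14, -0.04], "twist": [0, 0, 0]}, {"claw": 1, "translation": [-0.12, -0.14, -0.04], "twist": [0, 0, 0]}, {"claw": 1, "translation": [-0.12, -0.14, -0.04], "twist": [0, 0, 0]}])

```text
t: 22.12
ee_pos: [0.4068, -0.046, 0.246]
orientation: [0.707, -0.707, 0.004, -0.003]
force: [0.1, -0.2, 0.6]
width: 0.0001
```

```bash
python3 - <<'E'
from h import *
W=fin("wrist","w11");Q=W.reshape(-1,3);r=w2r(Q)
for a,b,n in((.062,.085,"A"),(.034,.05,"B"),(.004,.03,"binder")):
    m=(Q[:,2]>.03)&(Q[:,2]<.1)&(r[:,0]>-.04)&(r[:,0]<-.01)&(r[:,1]>a)&(r[:,1]<b);print(n,m.sum(),np.percentile(r[m,0],[5,20,50]).round(4) if m.any() else 0)
im=bot.get_image("wrist");a=im["pixels"];cv2.imwrite("pics/w11b.png",a);go([.4,0,.25],90)
snap("top","t11")
E
```

```text
fin 17 [[-0.0505, -0.0535], [-0.0501, -0.0499], [-0.049, -0.0444]]
A 683 [-0.0226 -0.0221 -0.0216]
B 499 [-0.022  -0.0214 -0.0208]
binder 390 [-0.021  -0.0205 -0.02  ]
pos [ 0.4085 -0.046   0.246 ] F [-0.1 -0.   0.9] w 0.0003 t 22.225 q6 -1.68
 shift [-0.009 -0.004  0.046] twist [-0.0001 -0.0098 -0.0001] | axes x,y,z in world: [[1.0, -0.01, -0.0], [-0.0, 0.0, -1.0], [0.01, 1.0, 0.0]]
```

View pics/w11b.png

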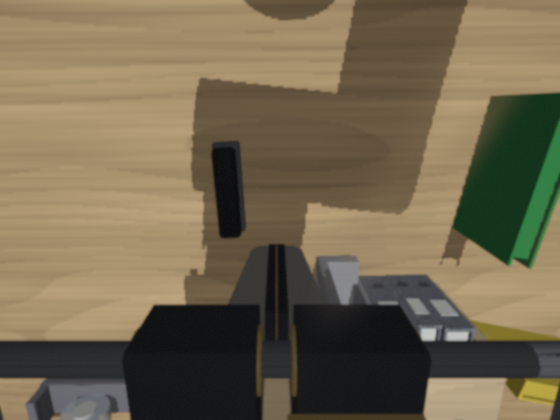

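View pics/t11.png

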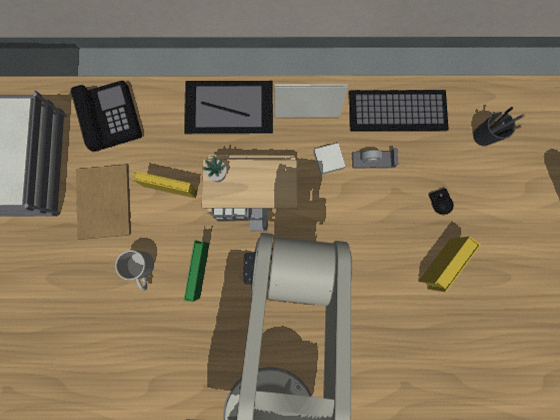

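The wrist view shows three spines side by side (380–440, 285) with the stop against them. The top view shows the three filed under the board (230,212) and the bystanders where they were. The fin is at rack y of about −50 mm, which puts the stop at about 0.040.

```bash
python3 -c "
from cell import bot
print(bot.close_job())"
```

```text
the job is handed in; nothing more can be done
None
```

The binder is filed next to the other two, spine outwards and back against the rear rail. The end stop is pressed up to it, the gripper is clear of everything, and the job is handed in. It took about 22 s of the 72 s allowed.

**What I did:**
- I pushed the end stop open to about 0.058 m.
- I carried the binder to the front of the riser and slid it under the board. I regrasped it once near the spine, then pushed it home with closed fingers.
- I pressed the stop's fin until it stopped moving, then backed away.

**Last checks:**
- **Depth:** the force rose to about 12 N with no further movement, so the binder is on the rail. Its spine measures x ≈ −20 mm in the riser frame, level with the others (about −21 to −22 mm) within the 2 mm calibration.
- **End stop:** the fin is at riser y ≈ −50 mm, so the stop reads about 0.040 m, the snug value. The final press reached about 15 N, including 2 N of stop friction and whatever it takes to move the books. That is above the suggested 10 N but well under 60 N.
- **Surroundings:** the top view showed the bystanders where they were. The arm hid part of the stapler there, but the wrist view showed it upright in the open; I did not re-measure its position.

**Along the way:**
- While lowering the binder I briefly pressed it onto the desk with about 29 N, then eased off before releasing it.
- Three of my measuring scripts failed, two because the gripper hid the view and one from a units slip. I re-measured the fin and the binder from the other cameras.

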